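Lock a casting mould with a T-handle hex key

ROBOT

A 7-joint arm with a two-finger parallel gripper is mounted at the origin on a cart in front of the work surface, level with it; the furniture and walls round the work are solid. World frame = base frame: x ahead of the robot, y to its left, z up, the work surface at z = 0. Lengths are in mm, angles in rad, forces in N, time in s.
With the tool pointing down it reaches from about 400 to 875 mm from the base axis. Payload 4.4 kg.
Tool frame: the origin (TCP) lies on the centre line of the jaws, within the pads' length; the fingertips stand 25 mm ahead of it and the grasp point (between the pads) lies 6 mm ahead of it (ctrl.finger_overhang is the distance from the TCP to the fingertips, in mm); z points along the fingers, y is the line along which they close (so a half turn about z gives the same grasp; the last joint's range is limited). The gripper opens to 85 mm and grips with 20 to 120 N. Pads are 22 mm wide; open, the fingers measure 114 mm over their backs; the gripper's body (76 mm by 85 mm) begins 54 mm behind the grasp point. The pads swing forward as they close: fully open they stand 13 mm farther back than shut.
Start: joints at [1.104, 0.628, 0.038, 1.517, -0.027, 0.996, -0.02], TCP at [253.628, -598.49, 256.313] pointing down, gripper open.
Joint ranges: [-3.06, 3.06], [-0.37, 2.12], [-1.25, 1.32], [0.18, 2.47], [-1.1, 4.24], [0.23, 1.98], [-2.94, 2.94]. Speed limits (rad/s): [2.57, 2.57, 3.14, 3.14, 3.14, 3.14, 3.14].

INTERFACE

Orientations are given as [roll, pitch, yaw] about the fixed x, y, z axes, in that order (R = Rz(yaw) Ry(pitch) Rx(roll)).
In Python, from cell import ctrl gives the robot as it stands. The module is installed in compiled form; this text tells all that it offers.
- The arm moves only by the tool play_rows, never from a script. Its argument "targets" is a list of rows, each a list of 5 numbers: the closure, from 0 (fully open) to 1 (shut), then the shift along the tool's x, y, z in cm, then the turn about the tool's z in degrees. In form: [[gripper, dx, dy, dz, spin], ...]. A call has 1 to 10 rows; each row is the pose to reach, as a shift and turn from the pose commanded when the call began, along the tool's axes at that moment; what a row does not reach only later rows make up. A row lasts 1/10 s, in which the tool goes at most 50 mm and 8.59 degrees, less where a joint would pass 70% of its speed; a pose out of reach is approached as far as the arm can. A call with a gripper value outside its range is refused whole. The fingers move at their own pace and stop on an object; the grip force is fixed at half the most. Time passes only in rows, so rows that repeat a pose let the fingers close. It gives the time, the measured TCP pose, the force, the opening and the grip force at its end, in the units of the state.
- ctrl.read_state(): the state, without advancing time (a new reading comes with each control period).
- ctrl.get_image(name): name is "side" or "top" or "wrist"; returns (picture, depth): 400x640x3 uint8, red, green, blue; 400x640 float32, mm along the optical axis (not along the pixel's ray), 0 where there is no reading.
- ctrl.calibration(name): a dict with "vfov" (degrees; the focal length in pixels is half the picture's height over the tangent of half this angle, whatever the lens; pixels are square), "cx", "cy" (the principal point, pixels), "extrinsics" (4x4, takes a point from camera to world coordinates); the wrist camera has in their place "mount" (4x4, takes a point from camera to tool coordinates, whose origin is the TCP and whose axes are the flange's). Camera axes: x right, y down, z forward; pixel columns grow to the right and rows downward; lengths in mm; the calibration is good to about 2 mm. The wrist camera is an equidistant fisheye: a pixel r from the principal point sees the ray r / f radians off the axis. A picture is of the moment at which its call begins: read the wrist's pose just before it. calibration takes no time and is no camera call.
- ctrl.finish_job(): hands the job in; it is judged then, once.
Trained networks look in the newest picture that a camera, given by its name, has taken for a name from the list of things; names that differ only in an ending like _2 or _b are one class to them, and where a whole thing is asked for, a point or a joint stands for the part that bears it (a point fixed in the world has none). Each returns a list of dicts, best first, with "confidence" (0 to 1); they miss things now and then, are a little off and sometimes report something else, mostly with a low value. They report only what shows in the picture. A call takes as long as a camera call. They do not tell look-alikes from the thing itself.
- ctrl.search_frame(camera, name): "bbox" ([left, top, right, bottom] in pixels, round what is visible of it).
- ctrl.trace(camera, name): "pixels" (400x640 bool, what is visible of it) and "bbox" ([left, top, right, bottom] in pixels, round what is visible of it).
The state is a dict: "clock": time; "qpos": joint angles; "qd": joint speeds; "tau": joint torques, N m; "eef_pos": TCP position; "tool_rot": TCP orientation; "force": force on the tool from outside, world axes, zero at the start; "torque": the same for the moment, N m; "width": finger opening in mm; "gripper_force": force on a finger pad.
Only numpy, scipy, OpenCV 4.12 (cv2) and the standard library are available. Lean on these libraries where they do the work, as an engineer would, in place of code of your own. Each camera call takes 0.05 s, during which the arm holds its last target. There are 200 camera calls.

TASK

Take the red T-handle hex key out of its grey stand and fit it fully home into the hex socket hidden at the bottom of the round bore of the aluminium casting mould: press only gently, since the socket sits on a soft spring, and turn the key until it drops in. Then turn the fastener clockwise (seen from above) to its stop, without straining it, to lock the mould, and leave the key standing there, fully home, without disturbing the vials, the stick or the tape.

Things in the scene. Friction and masses are not known exactly. Their poses are not given: they have to be found in the camera images.
- key_handle (a point): Centre of the handle of the loose T-handle hex key (about 0.16 kg). The red handle bar with black ends is 76 mm long (point x axis), 18 mm wide (y) and 20 mm high (z); the steel hexagonal shank points down from its middle (point -z), its flat end 90 mm below this point. At the start the key stands upright in the stand's hole, handle uppermost.
- key_tip (a point): Centre of the flat lower end of the hex key's shank, 90 mm below the handle centre; same axes as key_handle. The shank is 26 mm across flats, 30 mm across corners; one pair of its flats faces the point's +x and -x.
- stand: Fixed grey plastic block 76 x 76 x 35 mm with a round upright hole 33 mm in diameter and 30 mm deep in its middle, in which the key stands. Origin at the centre of the underside.
- bore_mouth (a point): Centre of the mouth of the round upright bore in the top face of the aluminium mould, 62 mm above the table; z points up. The bore is 31.5 mm in diameter with a 4 mm chamfer. The fastener's flat face lies 24 mm below this point.
- fastener_face (a point): Where the centre of the fastener's upper face rests, on the bore's axis 24 mm below its mouth. In this face is a hex socket 27.6 mm across flats and 12 mm deep (floor 36 mm below the mouth). The angle of the socket is random and is not given (this point does not turn with it); the key drops in within about 6 degrees of it, every 60 degrees.
- mould: Fixed aluminium casting mould, 130 x 110 x 62 mm with small foot lugs; origin at the centre of its underside, z up. Its fastener yields downwards on a spring: 3 N to start, then 0.8 N per mm, hard stop after 5 mm. When the pressed key lines up, the fastener springs back up round it and the push on the key falls away. More than 25 N before the key is home is too hard.
- hex_key: The same hex key as a whole; origin at its tip.
- fastener (a joint): Rotation of the fastener in rad: 0 at the start (at its unlocked stop, so that it cannot turn anticlockwise), growing as it turns clockwise seen from above, 1.05 at its locked stop. It has about 0.14 N m of friction and stays where it is left; a turning moment over about 0.25 N m means that it is at a stop, over 0.8 strains it.
- vial_rose: Loose screw vial, rose glitter and white cap, 27 x 26 x 45 mm; bystander. Origin at the centre of its underside.
- vial_azure: Loose screw vial, azure glitter and white cap, 24 x 24 x 40 mm; bystander. Origin at the centre of its underside.
- mixing_stick: Loose wooden mixing stick 18 x 150 x 9 mm lying flat; bystander. Origin at the centre of its underside.
- masking_tape: Loose roll of blue masking tape, 100 mm in diameter, 24 mm high, lying flat; bystander. Origin at the centre of its underside.
Not all that is in view belongs to the job. Leave any blue or turquoise look-alike of the mould alone.

How it is judged:
By the outcome, as a careful person would: the job done as asked, in the order asked, and still so for the second after the job is handed in, with the robot touching nothing.
It also fails if it takes over 56 s, if anything falls off the work surface, if the arm or the gripper's body presses on something with over 40 N, if the wrist force passes 120 N, or if a joint passes its speed limit or range.

## Working session

There is one attempt and no reset: what is moved stays moved. The work goes in short steps, Python scripts to look and compute and a tool call to move; the robot and the scene stay as the last step left them, time stands still between calls to the robot, and variables do not carry over. Pictures are saved under pics/ and viewed, at most 10 in all, crops included, and the job is handed in when it is done.

Besides the shell and the picture viewer there is one more tool, called after "Emit:" as name(argument=value, ...), one argument or row to a line, values as JSON. play_rows: Moves the arm, as the interface text tells. Its arguments: {"type":"object","properties":{"targets":{"type":"array"}},"required":["targets"]}

```bash
mkdir -p pics; cat > h.py <<'E'
import numpy as np, cv2
from cell import ctrl
from scipy.spatial.transform import Rotation as R
def save(n,im): cv2.imwrite('pics/'+n,cv2.cvtColor(im,cv2.COLOR_RGB2BGR))
def toolT(s):
    T=np.eye(4);T[:3,:3]=R.from_euler('xyz',s['tool_rot']).as_matrix();T[:3,3]=s['eef_pos'];return T
def pts(cam,d,s=None):
    """world points for each pixel"""
    c=ctrl.calibration(cam);f=200/np.tan(np.radians(c['vfov'])/2)
    v,u=np.mgrid[:400,:640];x=(u-c['cx'])/f;y=(v-c['cy'])/f
    if cam=='wrist':
        r=np.hypot(x,y);k=np.where(r>1e-6,np.tan(np.minimum(r,1.5))/np.maximum(r,1e-6),1);x=x*k;y=y*k
        E=toolT(s)@np.array(c['mount'])
    else: E=np.array(c['extrinsics'])
    P=np.stack([x*d,y*d,d],-1)
    return P@E[:3,:3].T+E[:3,3]
E
python3 - <<'E'
from h import *
s=ctrl.read_state();print(s)
for cam in ('top','side'):
    im,d=ctrl.get_image(cam);save(cam+'0.png',im);P=pts(cam,d);np.save(cam+'P.npy',P)
    for n in ('hex_key','key_handle','stand','mould','masking_tape','mixing_stick','vial_rose','vial_azure'):
        for r in ctrl.trace(cam,n)[:3]:
            m=r['pixels']&(d>0);q=P[m]
            if len(q): print(cam,n,round(r['confidence'],2),np.round(r['bbox']),'med',np.median(q,0).round(),'lo',np.percentile(q,3,0).round(),'hi',np.percentile(q,97,0).round())
E
```

```text
{'clock': 0.0, 'qpos': array([ 1.10420865,  0.62936181,  0.03842812,  1.51838138, -0.02696984,
        0.99626169, -0.01998646]), 'qd': array([-2.48861493e-04,  4.96090516e-05,  3.14587168e-04, -1.15132703e-03,
        2.20663794e-03,  5.79132204e-04, -1.06468569e-03]), 'tau': array([ 2.10761386e-04, -5.63398433e+01,  1.22640945e+00, -1.93445438e+01,
        1.10722653e-02,  1.02954419e-02, -1.09076844e-06]), 'eef_pos': array([ 253.39608897, -597.94994078,  255.37433865]), 'tool_rot': array([-3.13969861e+00,  4.30431913e-05,  4.00828552e-01]), 'force': array([-0.26010491,  0.44988871, -0.39499239]), 'torque': array([ 0.02990989, -0.0197668 ,  0.00901944]), 'gripper_force': 0.0, 'width': 85.82540651290469}
top hex_key 0.73 [370. 191. 383. 220.] med [ 557. -181.  105.] lo [ 525. -197.   34.] hi [ 587. -168.  108.]
top key_handle 0.64 [369. 196. 386. 220.] med [ 555. -180.  104.] lo [ 523. -196.   34.] hi [ 587. -168.  108.]
top key_handle 0.26 [389. 124. 406. 181.] med [ 722. -251.    9.] lo [ 657. -271.    4.] hi [ 785. -231.   14.]
top stand 0.58 [361. 190. 394. 224.] med [ 550. -168
[... 1145 characters left out ...]
57. 276.] med [550. 198.  60.] lo [488. 102.   4.] hi [612. 218.  65.]
side mould 0.71 [382. 247. 455. 312.] med [374. 310.  61.] lo [308. 225.   5.] hi [439. 347.  65.]
side masking_tape 0.8 [314. 290. 364. 331.] med [544. 351.  23.] lo [501. 294.   3.] hi [590. 386.  26.]
side mixing_stick 0.51 [236. 178. 280. 188.] med [ 726. -243.    9.] lo [ 664. -262.    2.] hi [ 785. -225.   12.]
side vial_rose 0.42 [344. 198. 357. 216.] med [467. -41.  24.] lo [455. -58.   3.] hi [478. -35.  47.]
side vial_azure 0.44 [282. 201. 287. 218.] med [644. -35.  16.] lo [633. -71.   4.] hi [654. -29.  42.]
side vial_azure 0.24 [298. 222. 359. 279.] med [551. 199.  60.] lo [491. 107.   6.] hi [612. 217.  65.]
```

```bash
python3 - <<'E'
import cv2
im=cv2.imread('pics/top0.png');cv2.imwrite('pics/topc.png',cv2.resize(im[110:320,165:485],None,fx=2.5,fy=2.5,interpolation=cv2.INTER_CUBIC))
E
```

```text
(no output)
```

View pics/topc.png

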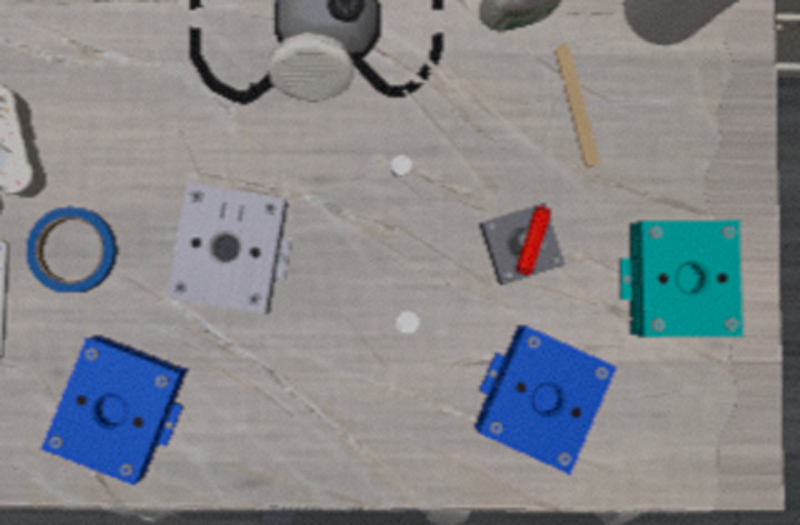

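View pics/side0.png

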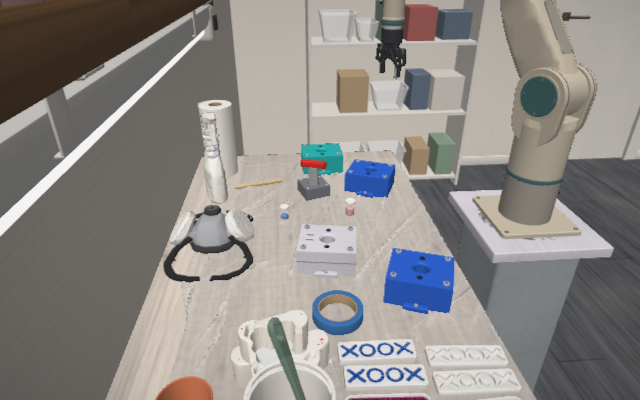

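The candidates in the top view are the silver mould at pixel (256,209), blue moulds at (210,274) and (383,268), and a turquoise one at (441,220). The silver one at about (545,148) is the aluminium mould. The enlarged crop above confirms this, since only it has a bare metal finish. The red key stands in the grey stand at (377,206).

```bash
cat >> h.py <<'E'
def handle(im,P):
    hsv=cv2.cvtColor(im,cv2.COLOR_RGB2HSV)
    m=((hsv[...,0]<8)|(hsv[...,0]>172))&(hsv[...,1]>150)&(hsv[...,2]>70)
    q=P[m&(P[...,2]>70)&(P[...,2]<300)]
    top=q[q[:,2]>np.percentile(q[:,2],60)-6]
    (c,wh,a)=cv2.minAreaRect(top[:,:2].astype(np.float32))
    box=cv2.boxPoints((c,wh,a));e=[box[1]-box[0],box[2]-box[1]];e=max(e,key=np.linalg.norm)
    return np.array(c),wh,np.degrees(np.arctan2(e[1],e[0])),np.median(top[:,2]),len(top)
def delta(s,xyz,yaw=None):
    """shift in cm in tool axes & spin in deg to bring the TCP to xyz, tool-yaw"""
    Rm=toolT(s)[:3,:3];d=Rm.T@(np.array(xyz)-s['eef_pos'])/10
    sp=None if yaw is None else -((yaw-np.degrees(s['tool_rot'][2])+90)%180-90)
    return d.round(2),sp
E
python3 - <<'E'
from h import *
s=ctrl.read_state()
for cam in ('top','side'):
    im=cv2.cvtColor(cv2.imread(f'pics/{cam}0.png'),cv2.COLOR_BGR2RGB);P=np.load(cam+'P.npy')
    h=handle(im,P);print(cam,h)
    if cam=='top': 
        ht=h
        b=(P[...,2]>57)&(P[...,2]<68)&(P[...,0]>460)&(P[...,0]<630)&(P[...,1]>70)&(P[...,1]<230)
        print(cv2.minAreaRect(P[b][:,:2].astype(np.float32)))
        hole=(P[...,2]>20)&(P[...,2]<52)&(P[...,0]>520)&(P[...,0]<570)&(P[...,1]>120)&(P[...,1]<175)
        print('bore',P[hole].mean(0),hole.sum())
print(s['tool_rot'],delta(s,[ht[0][0],ht[0][1],200],ht[2]))
print(ctrl.calibration('wrist'))
E
```

```text
top (array([ 555.31518555, -182.00546265]), (15.977913856506348, 72.85895538330078), np.float32(-17.57234), np.float64(105.14603409850884), 164)
((545.923583984375, 151.4464111328125), (110.34551239013672, 129.84393310546875), 81.2269287109375)
bore [546.56244968 153.90541497  36.34794347] 92
side (array([ 555.91229248, -175.72941589]), (17.79138946533203, 71.5855941772461), np.float32(-19.30495), np.float64(103.03942485267402), 116)
[ 3.14159224e+00 -4.45887460e-05  4.00758086e-01] (array([ 44.03, -26.58,   5.63]), np.float64(40.53408691989298))
{'vfov': 65.70646984690485, 'cx': 320.82397580462936, 'cy': 200.35784008029418, 'mount': array([[ 3.31075164e-04, -9.66377231e-01, -2.57128251e-01,
         6.49157485e+01],
       [ 9.99999725e-01,  1.49186612e-04,  7.26892229e-04,
         2.53546548e-01],
       [-6.64092007e-04, -2.57128421e-01,  9.66377014e-01,
        -1.17216394e+02],
       [ 0.00000000e+00,  0.00000000e+00,  0.00000000e+00,
         1.00000000e+00]])}
```

Emit:
play_rows(
  targets=[
    [0,44.0,-26.6,4,-139.5],
    [0,44.0,-26.6,4,-139.5],
    [0,44.0,-26.6,4,-139.5],
    [0,44.0,-26.6,4,-139.5],
    [0,44.0,-26.6,4,-139.5],
    [0,44.0,-26.6,4,-139.5],
    [0,44.0,-26.6,4,-139.5],
    [0,44.0,-26.6,4,-139.5],
    [0,44.0,-26.6,4,-139.5],
    [0,44.0,-26.6,4,-139.5],
  ],
)

```text
clock: 1.9
eef_pos: [546.8, -193.1, 217.7]
tool_rot: [3.141, 0.001, 1.906]
force: [0.9, -1.5, -0.0]
width: 85.5
gripper_force: 0.0
```

```bash
python3 - <<'E'
from h import *
s=ctrl.read_state();print(delta(s,[555.3,-182,215],162.4), s['qpos'].round(2))
E
```

```text
(array([0.77, 1.17, 0.27]), np.float64(-53.166992808332054)) [ 0.53  0.59 -0.37  1.75  0.28  0.84  0.37]
```

Emit:
play_rows(
  targets=[
    [0,0.8,1.2,0.3,-53.2],
    [0,0.8,1.2,0.3,-53.2],
    [0,0.8,1.2,0.3,-53.2],
    [0,0.8,1.2,0.3,-53.2],
    [0,0.8,1.2,0.3,-53.2],
    [0,0.8,1.2,0.3,-53.2],
    [0,0.8,1.2,0.3,-53.2],
    [0,0.8,1.2,0.3,-53.2],
  ],
)

```text
clock: 2.7
eef_pos: [554.5, -183.4, 214.4]
tool_rot: [3.141, -0.0, 2.826]
force: [0.3, 0.3, 0.5]
width: 85.5
gripper_force: 0.0
```

```bash
cat > look.py <<'E'
from h import *
import sys
s=ctrl.read_state();im,d=ctrl.get_image('wrist');save(sys.argv[1],im);P=pts('wrist',d,s);np.save('wP.npy',P)
print('tcp',s['eef_pos'].round(1),np.degrees(s['tool_rot'][2]).round(1),s['qpos'].round(2))
try:
    h=handle(im,P);print('handle',h)
    print(delta(s,[h[0][0],h[0][1],s['eef_pos'][2]],h[2]))
except Exception as e: print(e)
E
python3 look.py w1.png
```

```text
tcp [ 554.5 -183.4  214.4] 161.9 [ 0.66  0.65 -0.62  1.74  0.47  0.9   1.09]
handle (array([ 554.79718018, -181.70695496]), (17.60301971435547, 73.5880355834961), np.float32(-18.315783), np.float64(104.35773750881064), 2004)
(array([0.02, 0.17, 0.  ]), np.float64(0.2551915404955878))
```

View pics/w1.png

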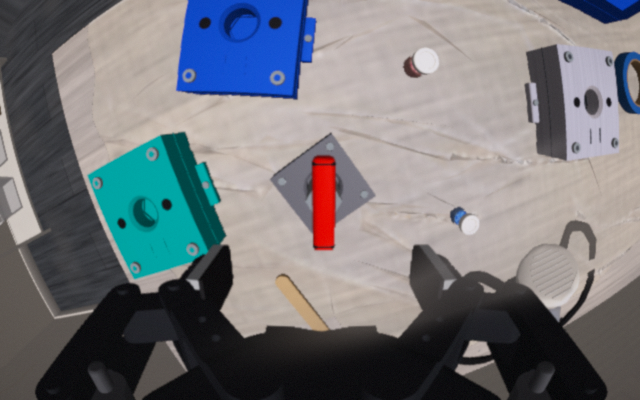

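The wrist view shows the key handle at (323,203), centred between the fingers and with its bar perpendicular to the closing line.

Emit:
play_rows(
  targets=[
    [0,0,0.15,4,0.2],
    [0,0,0.15,7,0.2],
    [0,0,0.15,10,0.2],
    [0,0,0.15,11.2,0.2],
    [0,0,0.15,11.2,0.2],
    [1,0,0.15,11.2,0.2],
    [1,0,0.15,11.2,0.2],
    [1,0,0.15,11.2,0.2],
    [1,0,0.15,11.2,0.2],
    [1,0,0.15,11.2,0.2],
  ],
)

```text
clock: 3.75
eef_pos: [556.0, -181.9, 104.0]
tool_rot: [-3.142, 0.002, 2.825]
force: [-0.4, 0.2, 6.3]
width: 25.9
gripper_force: 58.6
```

Emit:
play_rows(
  targets=[
    [1,0,0,0,0],
    [1,0,0,0,0],
    [1,0,0,0,0],
  ],
)

```text
clock: 4.05
eef_pos: [555.9, -181.9, 104.0]
tool_rot: [-3.142, 0.002, 2.826]
force: [-1.0, 0.3, 6.2]
width: 26.0
gripper_force: 58.6
```

```bash
python3 look.py w2.png
```

```text
tcp [ 555.9 -181.9  104. ] 161.9 [ 0.59  0.79 -0.52  1.82  0.59  0.69  0.98]
handle (array([ 538.8973999 , -176.76092529]), (17.92015266418457, 95.45950317382812), np.float32(-18.413801), np.float64(104.41143423523454), 5646)
(array([ 1.77, -0.04, -0.  ]), np.float64(0.30696135835373184))
```

View pics/w2.png

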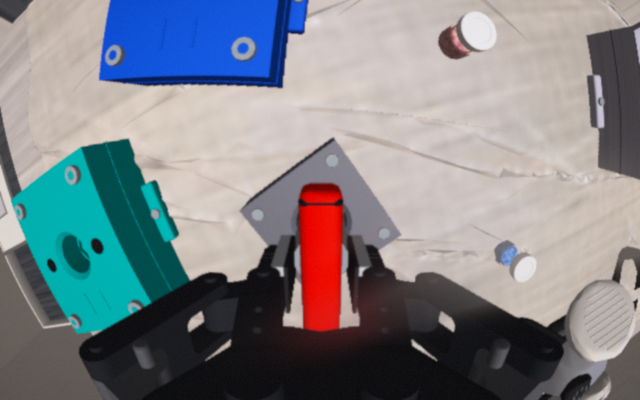

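The width of 26 mm shows that the fingertips reach below the 18 mm handle and are gripping the wider shank. I'll open, go up 9 mm and grip again.

Emit:
play_rows(
  targets=[
    [0.4,0,0,0,0],
    [0.4,0,0,0,0],
    [0.4,0,0,0,0],
    [0.4,0,0,-0.9,0],
    [0.4,0,0,-0.9,0],
    [1,0,0,-0.9,0],
    [1,0,0,-0.9,0],
    [1,0,0,-0.9,0],
    [1,0,0,-0.9,0],
    [1,0,0,-0.9,0],
  ],
)

```text
clock: 5.1
eef_pos: [555.9, -181.6, 112.5]
tool_rot: [3.141, 0.002, 2.826]
force: [0.1, 0.6, 6.8]
width: 16.4
gripper_force: 64.7
```

```bash
python3 - <<'E'
from h import *
print(ctrl.finger_overhang); s=ctrl.read_state(); print(s['width'],s['gripper_force'],s['torque'],s['eef_pos'])
E
```

```text
25.0
16.391324146079135 64.67283756651827 [0.05106259 0.15959534 0.00803121] [ 555.90178007 -181.56175367  112.51677424]
```

Emit:
play_rows(
  targets=[
    [1,0,0,-0.5,0],
    [1,0,0,-2,0],
    [1,0,0,-4,0],
    [1,0,0,-6,0],
    [1,0,0,-8.5,0],
    [1,0,0,-8.5,0],
    [1,0,0,-8.5,0],
  ],
)

```text
clock: 5.8
eef_pos: [554.9, -182.0, 197.0]
tool_rot: [-3.141, 0.001, 2.825]
force: [0.2, 0.5, -1.2]
width: 16.6
gripper_force: 63.1
```

```bash
python3 look.py w3.png; python3 - <<'E'
from h import *
s=ctrl.read_state(); print(s['width'],s['force'],s['torque'],s['tool_rot'])
print(delta(s,[546,152.5,198]))
E
```

```text
tcp [ 554.9 -182.   197. ] 161.9 [ 0.65  0.67 -0.61  1.76  0.49  0.87  1.07]
handle (array([ 554.82592773, -182.2999115 ]), (18.165069580078125, 74.48482513427734), np.float32(-18.662878), np.float64(188.88818936857044), 5385)
(array([-0.01, -0.03,  0.  ]), np.float64(0.5498376762449766))
16.16743653373459 [ 0.09654239 -0.35690852 -2.59384251] [-0.06341147 -0.01963697  0.00639526] [-3.14112271e+00 -1.12414762e-03  2.82562419e+00]
(array([11.18, 31.52, -0.19]), None)
```

Emit:
play_rows(
  targets=[
    [1,4.6,31.5,-0.2,0],
    [1,4.6,31.5,-0.2,0],
    [1,4.6,31.5,-0.2,0],
    [1,4.6,31.5,-0.2,0],
    [1,4.6,31.5,-0.2,0],
    [1,4.6,31.5,-0.2,0],
    [1,4.6,31.5,-0.2,0],
    [1,4.6,31.5,-0.2,0],
    [1,4.6,31.5,-0.2,0],
    [1,4.6,31.5,-0.2,0],
  ],
)

```text
clock: 6.85
eef_pos: [608.8, 129.4, 197.5]
tool_rot: [-3.139, -0.001, 2.823]
force: [-0.2, -0.1, -1.9]
width: 16.5
gripper_force: 62.2
```

```bash
python3 look.py w4.png; python3 - <<'E'
from h import *
im=cv2.imread('pics/w4.png');P=np.load('wP.npy')
m=(np.hypot(P[...,0]-546,P[...,1]-152)<25)
v,u=np.nonzero(m);print(u.min(),u.max(),v.min(),v.max())
for lo,hi in((55,70),(30,44),(20,30)):
    k=m&(P[...,2]>lo)&(P[...,2]<hi);print(lo,hi,k.sum(),P[k].mean(0).round(1),np.median(P[k],0).round(1))
# bore rim: fit circle to edge between top and hole
top=((np.hypot(P[...,0]-546,P[...,1]-152)<40)&(P[...,2]>60.)).astype(np.uint8)
hole=m&(P[...,2]<60)
c=cv2.findContours(hole.astype(np.uint8),cv2.RETR_EXTERNAL,cv2.CHAIN_APPROX_NONE)[0];c=max(c,key=cv2.contourArea)
e=cv2.fitEllipse(c);print('ellipse',e)
(x,y),_,_=e
q=np.array([P[j,i] for (i,j) in c[:,0]]);print('contour z',np.median(q[:,2]),'enc',cv2.minEnclosingCircle(q[:,:2].astype(np.float32)))
cx,cy=int(x),int(y)
cv2.imwrite('pics/w4c.png',cv2.resize(im[cy-45:cy+45,cx-60:cx+60],None,fx=6,fy=6,interpolation=cv2.INTER_CUBIC))
E
```

```text
tcp [608.8 129.4 197.5] 161.8 [ 0.09  0.71 -0.58  1.65  0.47  0.93  0.59]
handle (array([608.78796387, 129.11216736]), (17.908252716064453, 74.66432189941406), np.float32(-18.183771), np.float64(189.36606929139694), 5325)
(array([-0.01, -0.03,  0.  ]), np.float64(-0.04681308492087055))
0 639 0 399
55 70 1839 [545.6 151.5  60.8] [544.9 150.8  61.2]
30 44 1015 [546.6 153.   35. ] [546.7 153.   34.4]
20 30 0 [nan nan nan] [nan nan nan]
ellipse ((324.9956359863281, 117.74467468261719), (43.43093490600586, 43.72096252441406), 31.76838493347168)
contour z 59.38727619964587 enc ((546.3134155273438, 152.8545684814453), 19.535560607910156)<stdin>:6: RuntimeWarning: Mean of empty slice.
  ret = um.true_divide(
  return _methods._mean(a, axis=axis, dtype=dtype,
```

View pics/w4c.png

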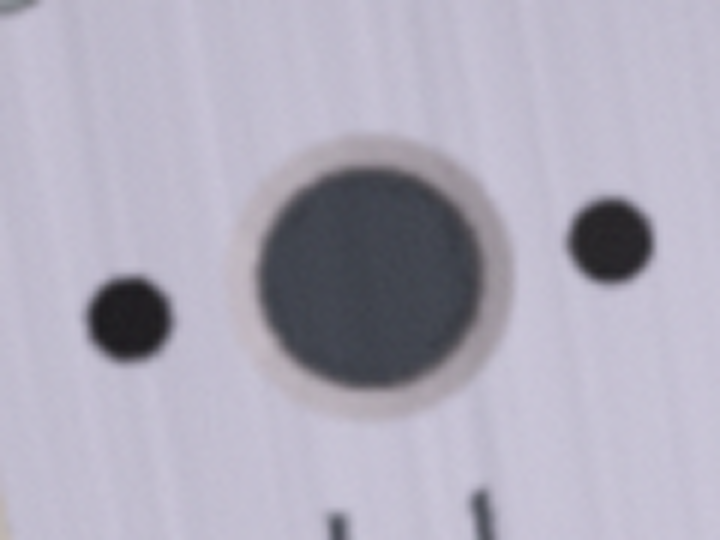

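The crop shows the bore at the centre, about (325,118) in the full frame, with an even chamfer. The socket itself cannot be seen.

```bash
python3 - <<'E'
from h import *
s=ctrl.read_state();print(delta(s,[546.3,153.1,176]),s['eef_pos'])
E
```

```text
(array([6.69, 0.29, 2.18]), None) [608.96031524 129.38797263 197.76428274]
```

Emit:
play_rows(
  targets=[
    [1,2,0.1,0,0],
    [1,4,0.2,0,0],
    [1,6,0.3,0,0],
    [1,6.7,0.3,0.5,0],
    [1,6.7,0.3,1.5,0],
    [1,6.7,0.3,2.1,0],
    [1,6.7,0.3,2.1,0],
    [1,6.7,0.3,2.1,0],
  ],
)

```text
clock: 7.7
eef_pos: [547.0, 155.1, 177.0]
tool_rot: [-3.141, -0.0, 2.825]
force: [-0.3, -0.4, -1.7]
width: 16.5
gripper_force: 62.2
```

```bash
cat > st.py <<'E'
from h import *
s=ctrl.read_state();print(s['clock'],s['eef_pos'].round(2),'F',s['force'].round(2),'M',s['torque'].round(3),'w',s['width'],s['gripper_force'],np.degrees(s['tool_rot']).round(2),'q',s['qpos'].round(2))
print(delta(s,[546.3,153.1,s['eef_pos'][2]]))
E
python3 st.py
```

```text
7.7 [547.   155.12 177.  ] F [-0.32 -0.4  -1.67] M [-0.003 -0.074 -0.005] w 16.487189777153798 62.187019199336646 [-1.7999e+02 -2.0000e-02  1.6184e+02] q [ 0.03  0.67 -0.57  1.82  0.49  0.8   0.47]
(array([ 0.  , -0.21,  0.  ]), None)
```

Emit:
play_rows(
  targets=[
    [1,0,-0.2,0.2,0],
    [1,0,-0.2,0.2,0],
    [1,0,-0.2,0.2,0],
  ],
)

```text
clock: 8.0
eef_pos: [545.9, 153.6, 175.6]
tool_rot: [3.142, 0.0, 2.825]
force: [0.7, 0.5, -1.3]
width: 16.5
gripper_force: 62.2
```

```bash
python3 st.py; python3 look.py w5.png; python3 - <<'E'
from h import *
im=cv2.imread('pics/w5.png');P=np.load('wP.npy')
hole=(np.hypot(P[...,0]-546,P[...,1]-152)<30)&(P[...,2]<60)
c=cv2.findContours(hole.astype(np.uint8),cv2.RETR_EXTERNAL,cv2.CHAIN_APPROX_NONE)[0];c=max(c,key=cv2.contourArea)
print(cv2.boundingRect(c),cv2.contourArea(c))
q=np.array([P[j,i] for (i,j) in c[:,0]]);q=q[q[:,2]>57.5]
A=np.c_[2*q[:,:2],np.ones(len(q))];x=np.linalg.lstsq(A,(q[:,:2]**2).sum(1),rcond=None)[0];print('circle',x[:2],np.sqrt(x[2]+x[:2]@x[:2]))
sh=(np.hypot(P[...,0]-546,P[...,1]-152)<25)&(P[...,2]>69)&(P[...,2]<120)
T=toolT(ctrl.read_state());L=(P[sh]-T[:3,3])@T[:3,:3];print('shank tool y',np.percentile(L[:,1],[1,50,99]),'x',np.percentile(L[:,0],[1,50,99]),'zmax',np.percentile(L[:,2],[50,99.5]))
x,y,w,h=cv2.boundingRect(c);cx,cy=x+w//2,max(y+h//2,60)
cv2.imwrite('pics/w5c.png',cv2.resize(im[cy-60:cy+60,cx-80:cx+80],None,fx=5,fy=5,interpolation=cv2.INTER_CUBIC))
E
```

```text
8.0 [545.89 153.61 175.6 ] F [ 0.66  0.46 -1.25] M [0.082 0.026 0.011] w 16.50489904433086 62.186895381164504 [1.8000e+02 1.0000e-02 1.6189e+02] q [ 0.04  0.67 -0.57  1.82  0.49  0.79  0.47]
(array([-0.06, -0.04,  0.  ]), None)
tcp [545.9 153.6 175.6] 161.9 [ 0.04  0.67 -0.57  1.82  0.49  0.79  0.47]
handle (array([532.96313477, 157.53244019]), (17.924095153808594, 103.42256927490234), np.float32(-18.166416), np.float64(167.50142514635863), 5337)
(array([ 1.35, -0.03, -0.  ]), np.float64(0.05432210458658915))
(297, 200, 4, 14) 22.5
circle [542.99118661 136.49952687] 3.381123535134306
shank tool y [-15.56795709 -13.51955667  14.71647165] x [-1.15881199  0.62936512  3.17857958] zmax [66.97525046 89.33850692]
```

View pics/w5c.png

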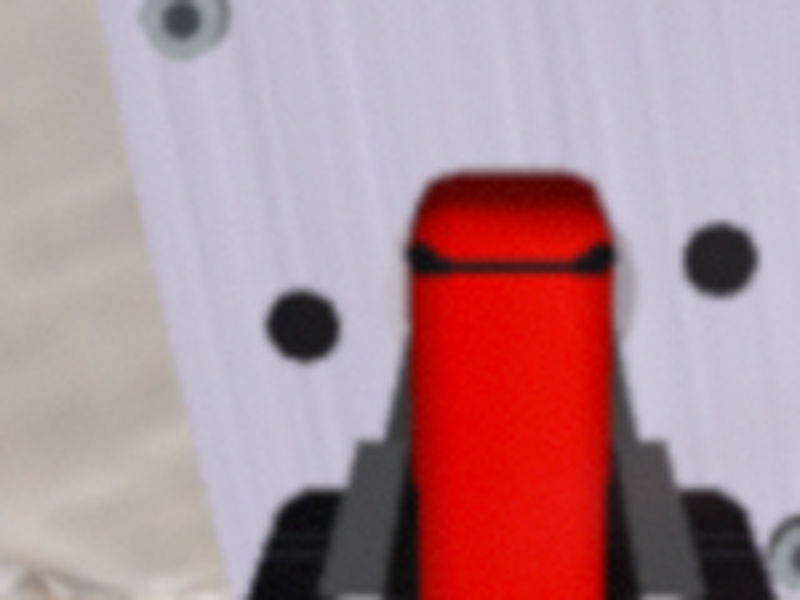

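Emit:
play_rows(
  targets=[
    [1,-0.05,-0.05,0.3,0],
    [1,-0.05,-0.05,0.5,0],
    [1,-0.05,-0.05,0.7,0],
    [1,-0.05,-0.05,0.8,0],
    [1,-0.05,-0.05,0.8,0],
  ],
)

```text
clock: 8.55
eef_pos: [546.0, 153.1, 167.3]
tool_rot: [-3.141, -0.0, 2.826]
force: [-0.6, 0.4, -1.7]
width: 16.7
gripper_force: 62.2
```

```bash
python3 st.py
```

```text
8.55 [545.97 153.13 167.33] F [-0.62  0.36 -1.73] M [ 0.022 -0.019 -0.001] w 16.696658731623582 62.18586286253412 [-1.7999e+02 -2.0000e-02  1.6191e+02] q [ 0.03  0.68 -0.56  1.83  0.5   0.78  0.46]
(array([-0.03,  0.01, -0.  ]), None)
```

Emit:
play_rows(
  targets=[
    [1,0,0,0.1,0],
    [1,0,0,0.2,0],
    [1,0,0,0.3,0],
    [1,0,0,0.4,0],
    [1,0,0,0.4,0],
  ],
)

```text
clock: 9.05
eef_pos: [546.0, 153.1, 163.4]
tool_rot: [-3.141, -0.0, 2.826]
force: [0.1, 0.4, -1.7]
width: 16.5
gripper_force: 62.2
```

```bash
python3 st.py
```

```text
9.05 [545.99 153.11 163.4 ] F [ 0.14  0.41 -1.71] M [-0.048 -0.002  0.043] w 16.48776845448938 62.185946268145926 [-1.7999e+02 -1.0000e-02  1.6191e+02] q [ 0.03  0.69 -0.56  1.83  0.5   0.77  0.46]
(array([-0.03,  0.01, -0.  ]), None)
```

Emit:
play_rows(
  targets=[
    [1,0,0,0.2,0],
    [1,0,0,0.4,0],
    [1,0,0,0.6,0],
    [1,0,0,0.8,0],
    [1,0,0,1.0,0],
    [1,0,0,1.2,0],
    [1,0,0,1.4,0],
    [1,0,0,1.4,0],
  ],
)

```text
clock: 9.85
eef_pos: [545.9, 153.0, 149.2]
tool_rot: [-3.141, -0.0, 2.826]
force: [-0.1, -0.8, -2.4]
width: 16.8
gripper_force: 62.2
```

```bash
python3 st.py
```

```text
9.85 [545.9  153.02 149.2 ] F [-0.13 -0.81 -2.37] M [-0.006  0.034  0.019] w 16.769917208516503 62.184711140580475 [-1.7998e+02 -3.0000e-02  1.6190e+02] q [ 0.02  0.71 -0.54  1.84  0.52  0.74  0.45]
(array([-0.04,  0.02, -0.  ]), None)
```

Emit:
play_rows(
  targets=[
    [1,0,0,0.1,0],
    [1,0,0,0.2,0],
    [1,0,0,0.3,0],
    [1,0,0,0.4,0],
    [1,0,0,0.5,0],
    [1,0,0,0.5,0],
    [1,0,0,0.5,0],
  ],
)

```text
clock: 10.55
eef_pos: [546.1, 153.2, 144.7]
tool_rot: [3.142, 0.0, 2.826]
force: [0.8, 0.4, -0.3]
width: 16.9
gripper_force: 62.6
```

```bash
python3 st.py
```

```text
10.55 [546.13 153.16 144.71] F [ 0.84  0.37 -0.3 ] M [-0.055  0.086  0.024] w 16.883306402218217 62.602252701617545 [1.8000e+02 1.0000e-02 1.6191e+02] q [ 0.02  0.71 -0.54  1.85  0.52  0.73  0.44]
(array([-0.02, -0.  ,  0.  ]), None)
```

Contact is starting: the force has risen from -2 to -0.3 N. I'll press about 2 mm more.

Emit:
play_rows(
  targets=[
    [1,0,0,0.1,0],
    [1,0,0,0.2,0],
    [1,0,0,0.25,0],
    [1,0,0,0.25,0],
    [1,0,0,0.25,0],
  ],
)

```text
clock: 11.05
eef_pos: [546.2, 153.1, 142.2]
tool_rot: [3.141, 0.0, 2.826]
force: [-0.6, 0.1, 1.4]
width: 16.7
gripper_force: 62.9
```

```bash
python3 st.py
```

```text
11.05 [546.19 153.15 142.17] F [-0.56  0.15  1.36] M [-0.091  0.122  0.015] w 16.73979082653526 62.93396228371421 [1.7999e+02 2.0000e-02 1.6191e+02] q [ 0.02  0.71 -0.53  1.85  0.53  0.72  0.44]
(array([-0.01, -0.  ,  0.  ]), None)
```

Emit:
play_rows(
  targets=[
    [1,0,0,0.1,0],
    [1,0,0,0.2,0],
    [1,0,0,0.2,0],
    [1,0,0,0.2,0],
  ],
)

```text
clock: 11.45
eef_pos: [546.1, 153.1, 140.1]
tool_rot: [3.142, 0.0, 2.826]
force: [0.2, -0.9, 4.1]
width: 16.3
gripper_force: 63.2
```

```bash
python3 st.py
```

```text
11.45 [546.14 153.13 140.13] F [ 0.16 -0.94  4.13] M [-0.174  0.178 -0.016] w 16.337260435960417 63.18495302723022 [1.8000e+02 1.0000e-02 1.6191e+02] q [ 0.01  0.72 -0.53  1.85  0.53  0.72  0.44]
(array([-0.02,  0.  ,  0.  ]), None)
```

Emit:
play_rows(
  targets=[
    [1,0,0,0,4],
    [1,0,0,0,8],
    [1,0,0,0,12],
    [1,0,0,0,16],
    [1,0,0,0,20],
    [1,0,0,0,20],
  ],
)

```text
clock: 12.05
eef_pos: [545.9, 153.4, 139.5]
tool_rot: [3.142, -0.0, 2.477]
force: [-0.0, 1.0, -1.9]
width: 16.7
gripper_force: 62.2
```

```bash
python3 st.py
```

```text
12.05 [545.95 153.41 139.53] F [-0.03  1.04 -1.93] M [ 0.232 -0.122  0.003] w 16.713807752274576 62.165327270184505 [ 1.8000e+02 -2.0000e-02  1.4191e+02] q [-0.04  0.7  -0.44  1.85  0.44  0.69  0.17]
(array([-0.05, -0.  , -0.  ]), None)
```

The push fell away, so the key has dropped in. I'll lower it to the socket floor.

Emit:
play_rows(
  targets=[
    [1,0,0,0.1,0],
    [1,0,0,0.2,0],
    [1,0,0,0.3,0],
    [1,0,0,0.4,0],
    [1,0,0,0.5,0],
    [1,0,0,0.6,0],
    [1,0,0,0.6,0],
  ],
)

```text
clock: 12.75
eef_pos: [546.0, 153.3, 133.9]
tool_rot: [3.141, -0.0, 2.477]
force: [0.2, 0.6, -1.8]
width: 16.4
gripper_force: 62.3
```

```bash
python3 st.py
```

```text
12.75 [546.05 153.28 133.93] F [ 0.17  0.64 -1.78] M [ 0.383 -0.039  0.002] w 16.362455674600394 62.258288467860325 [ 1.7999e+02 -1.0000e-02  1.4192e+02] q [-0.05  0.71 -0.43  1.85  0.45  0.68  0.16]
(array([-0.03,  0.  , -0.  ]), None)
```

Emit:
play_rows(
  targets=[
    [1,0,0,0.1,0],
    [1,0,0,0.2,0],
    [1,0,0,0.2,0],
    [1,0,0,0.2,0],
  ],
)

```text
clock: 13.15
eef_pos: [546.1, 153.3, 132.2]
tool_rot: [3.141, 0.0, 2.477]
force: [0.2, 1.5, 1.5]
width: 16.3
gripper_force: 62.8
```

```bash
python3 st.py
```

```text
13.15 [546.09 153.31 132.19] F [0.18 1.53 1.47] M [ 0.505  0.137 -0.001] w 16.271024907572023 62.80223179039915 [179.98   0.   141.91] q [-0.05  0.71 -0.43  1.85  0.45  0.67  0.16]
(array([-0.03, -0.  , -0.  ]), None)
```

Emit:
play_rows(
  targets=[
    [1,0,0,0,4],
    [1,0,0,0,8],
    [1,0,0,0,12],
    [1,0,0,0,16],
    [1,0,0,0,20],
    [1,0,0,0,24],
    [1,0,0,0,28],
    [1,0,0,0,30],
    [1,0,0,0,30],
  ],
)

```text
clock: 14.05
eef_pos: [546.2, 153.5, 132.2]
tool_rot: [3.141, 0.0, 1.954]
force: [-0.4, 1.7, 1.0]
width: 16.2
gripper_force: 62.8
```

```bash
python3 st.py
```

```text
14.05 [546.22 153.47 132.23] F [-0.4   1.73  1.01] M [0.576 0.078 0.096] w 16.24793968958008 62.82980076841732 [179.97   0.   111.94] q [-0.14  0.69 -0.28  1.86  0.31  0.64 -0.23]
(array([-0.04, -0.01, -0.  ]), None)
```

Emit:
play_rows(
  targets=[
    [1,0,0,0,3],
    [1,0,0,0,6],
    [1,0,0,0,8],
    [1,0,0,0,8],
  ],
)

```text
clock: 14.45
eef_pos: [546.3, 153.4, 132.2]
tool_rot: [3.141, -0.0, 1.814]
force: [0.0, 2.3, 1.6]
width: 16.6
gripper_force: 62.9
```

```bash
python3 st.py
```

```text
14.45 [546.25 153.41 132.17] F [0.04 2.25 1.58] M [0.616 0.028 0.092] w 16.578309115312884 62.86243287692569 [ 1.7997e+02 -1.0000e-02  1.0394e+02] q [-0.16  0.69 -0.25  1.86  0.27  0.63 -0.33]
(array([-0.03, -0.  , -0.  ]), None)
```

Emit:
play_rows(
  targets=[
    [1,0.03,0,0,2],
    [1,0.03,0,0,4],
    [1,0.03,0,0,4],
  ],
)

```text
clock: 14.75
eef_pos: [546.2, 153.5, 132.1]
tool_rot: [3.141, -0.0, 1.743]
force: [0.7, 2.4, 2.0]
width: 16.8
gripper_force: 62.9
```

```bash
python3 st.py
```

```text
14.75 [546.25 153.48 132.15] F [0.68 2.41 2.01] M [ 0.618 -0.125  0.054] w 16.81746371999612 62.86245586983813 [179.97  -0.    99.84] q [-0.18  0.68 -0.23  1.86  0.24  0.62 -0.38]
(array([-0.04, -0.  , -0.  ]), None)
```

Emit:
play_rows(
  targets=[
    [1,0,0,0,2],
    [1,0,0,0,4],
    [1,0,0,0,4],
  ],
)

```text
clock: 15.05
eef_pos: [546.2, 153.5, 132.1]
tool_rot: [3.141, 0.0, 1.673]
force: [0.6, 1.3, 1.4]
width: 16.3
gripper_force: 62.9
```

```bash
python3 st.py
```

```text
15.05 [546.21 153.48 132.13] F [0.58 1.25 1.42] M [ 0.619 -0.267  0.09 ] w 16.264957196897054 62.87745700889363 [179.97   0.    95.83] q [-0.19  0.68 -0.21  1.86  0.22  0.62 -0.43]
(array([-0.04,  0.  ,  0.  ]), None)
```

Emit:
play_rows(
  targets=[
    [1,0,0,0,2],
    [1,0,0,0,4],
    [1,0,0,0,4],
  ],
)

```text
clock: 15.35
eef_pos: [546.2, 153.5, 132.1]
tool_rot: [3.141, 0.0, 1.603]
force: [1.3, 3.5, 0.8]
width: 16.7
gripper_force: 62.9
```

```bash
python3 st.py
```

```text
15.35 [546.19 153.47 132.1 ] F [1.29 3.47 0.8 ] M [ 0.701 -0.27   0.097] w 16.737295178417657 62.889259918303466 [179.97   0.    91.82] q [-0.2   0.68 -0.19  1.86  0.2   0.62 -0.48]
(array([-0.04,  0.01,  0.  ]), None)
```

Emit:
play_rows(
  targets=[
    [1,0,0,0,2],
    [1,0,0,0,4],
    [1,0,0,0,4],
  ],
)

```text
clock: 15.65
eef_pos: [546.2, 153.5, 132.1]
tool_rot: [3.141, -0.0, 1.533]
force: [1.9, 2.2, 1.8]
width: 16.5
gripper_force: 62.9
```

```bash
python3 st.py
```

```text
15.65 [546.19 153.5  132.13] F [1.92 2.25 1.76] M [ 0.661 -0.479  0.095] w 16.516677565105425 62.90223034516944 [179.97  -0.    87.82] q [-0.22  0.68 -0.17  1.86  0.18  0.62 -0.53]
(array([-0.04,  0.01,  0.  ]), None)
```

Emit:
play_rows(
  targets=[
    [1,0,0,0,1.5],
    [1,0,0,0,3],
    [1,0,0,0,3],
  ],
)

```text
clock: 15.95
eef_pos: [546.2, 153.5, 132.1]
tool_rot: [3.141, -0.0, 1.481]
force: [1.2, 2.6, 0.8]
width: 16.7
gripper_force: 62.9
```

```bash
python3 st.py
```

```text
15.95 [546.19 153.45 132.1 ] F [1.17 2.61 0.82] M [ 0.642 -0.483  0.064] w 16.72624412096708 62.90954710819486 [179.98  -0.    84.85] q [-0.23  0.68 -0.15  1.86  0.17  0.61 -0.57]
(array([-0.03,  0.01,  0.  ]), None)
```

Emit:
play_rows(
  targets=[
    [1,0,0,0,1.5],
    [1,0,0,0,3],
    [1,0,0,0,3],
  ],
)

```text
clock: 16.25
eef_pos: [546.2, 153.5, 132.1]
tool_rot: [3.141, -0.0, 1.428]
force: [1.1, 2.7, 1.2]
width: 16.6
gripper_force: 62.9
```

```bash
python3 st.py
```

```text
16.25 [546.19 153.45 132.13] F [1.14 2.7  1.2 ] M [ 0.609 -0.587  0.032] w 16.571972472793586 62.92081327626685 [ 1.7997e+02 -1.0000e-02  8.1840e+01] q [-0.23  0.68 -0.14  1.86  0.15  0.61 -0.61]
(array([-0.03,  0.02,  0.  ]), None)
```

Emit:
play_rows(
  targets=[
    [1,0,0,0,1.5],
    [1,0,0,0,3],
    [1,0,0,0,3],
  ],
)

```text
clock: 16.55
eef_pos: [546.2, 153.4, 132.1]
tool_rot: [3.141, 0.0, 1.377]
force: [2.7, 2.5, 1.8]
width: 16.4
gripper_force: 63.0
```

```bash
python3 st.py; python3 look.py w6.png
```

```text
16.55 [546.16 153.44 132.11] F [2.68 2.53 1.79] M [ 0.591 -0.672  0.256] w 16.39849259585112 63.04589841096961 [179.98   0.    78.87] q [-0.24  0.68 -0.12  1.86  0.14  0.61 -0.65]
(array([-0.03,  0.02,  0.  ]), None)
tcp [546.2 153.4 132.1] 78.9 [-0.24  0.68 -0.12  1.86  0.14  0.61 -0.65]
handle (array([548.65008545, 166.76177979]), (102.54009246826172, 17.65017318725586), np.float32(79.59026), np.float64(123.96181360144317), 5342)
(array([ 1.35, -0.01, -0.  ]), np.float64(-0.7152833749702694))
```

Emit:
play_rows(
  targets=[
    [1,0,0,0,0.7],
    [1,0,0,0,0.7],
  ],
)

```text
clock: 16.8
eef_pos: [546.1, 153.4, 132.1]
tool_rot: [3.141, -0.0, 1.365]
force: [2.7, 1.9, 1.0]
width: 16.1
gripper_force: 63.0
```

```bash
python3 st.py
```

```text
16.8 [546.13 153.44 132.08] F [2.7  1.87 0.97] M [ 0.623 -0.713  0.366] w 16.14378245998344 63.017649002488895 [179.98  -0.    78.21] q [-0.25  0.68 -0.12  1.86  0.13  0.61 -0.65]
(array([-0.03,  0.02,  0.  ]), None)
```

The torque of 0.37 N m clearly shows the stop. Now I'll release.

Emit:
play_rows(
  targets=[
    [0.5,0,0,0,0],
    [0.5,0,0,0,0],
    [0.5,0,0,0,0],
    [0.5,0,0,0,0],
    [0.5,0,0,-1,0],
    [0.5,0,0,-3,0],
    [0.5,0,0,-7,0],
    [0.5,0,0,-11,0],
    [0.5,0,0,-14,0],
    [0.5,0,0,-14,0],
  ],
)

```text
clock: 17.8
eef_pos: [548.4, 154.3, 277.3]
tool_rot: [3.133, -0.005, 1.365]
force: [0.2, 0.2, 0.5]
width: 43.0
gripper_force: 0.0
```

```bash
python3 st.py; python3 look.py w7.png;python3 - <<'E'
from h import *
im,d=ctrl.get_image('side');print(handle(im,pts('side',d)))
E
```

```text
17.8 [548.43 154.25 277.35] F [0.23 0.2  0.54] M [-0.001 -0.033 -0.015] w 42.964839201371895 0.0 [179.52  -0.27  78.19] q [-0.22  0.49 -0.15  1.73  0.09  0.93 -0.62]
(array([-0.16, -0.19, -0.  ]), None)
tcp [548.4 154.3 277.3] 78.2 [-0.22  0.49 -0.15  1.73  0.09  0.93 -0.62]
handle (array([546.19122314, 153.03063965]), (73.89740753173828, 17.296178817749023), np.float32(79.43853), np.float64(125.31951149855126), 1460)
(array([-0.17, -0.19, -0.  ]), np.float64(-1.2509529362053087))
(array([546.10766602, 158.34591675]), (68.81170654296875, 15.517311096191406), np.float32(79.501564), np.float64(126.28826971649866), 132)
```

View pics/w7.png

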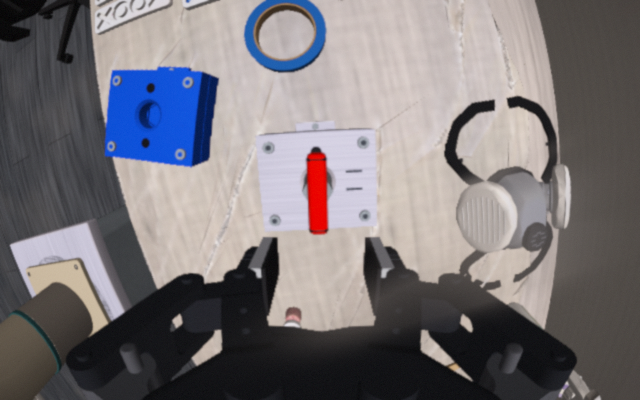

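The key stands upright in the bore at (317,192). Its handle top is at z of about 125–126, and 126 is expected when it is fully home.

Emit:
play_rows(
  targets=[
    [0.5,0,0,0,0],
    [0.5,0,0,0,0],
    [0.5,0,0,0,0],
  ],
)

```text
clock: 18.2
eef_pos: [545.4, 153.2, 270.9]
tool_rot: [-3.14, 0.001, 1.365]
force: [0.6, 0.0, 0.5]
width: 42.7
gripper_force: 0.0
```

```bash
python3 look.py w8.png; python3 - <<'E'
from h import *
P=np.load('wP.npy');m=(np.hypot(P[...,0]-546,P[...,1]-153)<60)&(np.hypot(P[...,0]-546,P[...,1]-153)>42)&(P[...,2]>50)&(P[...,2]<75);print('mould top',np.median(P[m][:,2]))
ctrl.finish_job()
E
```

```text
tcp [545.4 153.2 270.9] 78.2 [-0.22  0.49 -0.15  1.73  0.09  0.92 -0.62]
handle (array([546.43225098, 153.33227539]), (74.74520874023438, 17.018747329711914), np.float32(79.74079), np.float64(125.31307709341553), 1539)
(array([ 0.03,  0.09, -0.  ]), np.float64(-1.5298270150979647))
mould top 61.64179976946107
the job is handed in; nothing more can be done
```

I took the key out of its stand, seated it fully home in the aluminium mould's socket and turned it clockwise to the locked stop (about 0.37 N m), then left it standing there and handed the job in at about 18 s; the first grip closed on the shank instead of the handle, so I regripped once before lifting.

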